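# Build up two optics columns on an optical table

## Task

Build up the two optics columns on their stands. On the round stand put the flanged tube, foot down, then the brass spacer ring, then the lens with its glass up; on the square stand put the square riser block, then the beam splitter. Set every piece down gently, flat and centred on the one below, turn the two square-sided pieces in line with their stand, keep the lens and the beam splitter upright all the time, and leave the screwdriver and the flat case alone.

Things in the scene. Friction and masses are not known exactly. Their poses are not given: they have to be found in the camera images.
- round_stand: Fixed dark steel disc bolted to the table, 84 mm diameter, 12 mm thick, flat top; a dark 26 mm circle (the beam bore) marks its centre, bolt heads are flush. Origin: centre of the underside, on the table; z up.
- square_stand: Fixed dark steel square plate bolted to the table, 84 x 84 mm, 12 mm thick, flat top; a dark 26 mm circle marks its centre, flush bolts in the corners. Origin: centre of the underside, on the table; x and y along its sides, z up.
- tube: Loose short aluminium tube, 36 mm tall: body 46 mm outer diameter on a foot flange 60 mm in diameter and 6 mm thick, 26 mm bore right through. Stands foot down on the table. Origin: centre of the underside; z up along the bore. About 0.13 kg. Grip the 46 mm body above the flange.
- spacer: Loose plain brass ring, 48 mm outer and 28 mm inner diameter, 16 mm high, lying flat on the table. Origin: centre of the underside; z up along its axis. About 0.05 kg.
- lens: Loose lens in a black round cell, lying flat on the table, glass up: cell 46 mm in diameter and 18 mm high, the glass bulges 4 mm above it. Origin: centre of the underside; z up along its axis. About 0.08 kg. Grip the cell by its sides.
- block: Loose square aluminium riser block, 50 x 50 mm and 26 mm high, with a 27 mm vertical bore in the middle, lying flat. Origin: centre of the underside; x and y along its sides, z up. About 0.16 kg. Any quarter turn of it will do.
- splitter: Loose beam splitter: a 28 mm glass cube between two black upright cheeks on a black 40 x 40 mm base 6 mm thick; 36 mm high in all. The cheeks are flat plates 40 mm long (along x) and 5 mm thick, their outer faces 40 mm apart along y: grip across them. Origin: centre of the underside; z up. About 0.10 kg. Any quarter turn of it will do.
- screwdriver: Bystander, to be left alone: loose screwdriver with an orange handle, 170 mm long, lying on the table with its length roughly left to right as the robot sees it. Its x axis runs along it towards the tip.
- optic_case: Bystander, to be left alone: loose flat case, black below and grey above with a white label, 70 x 70 x 23 mm. Origin: centre of the underside.

How it is judged:
At the end, for the whole second after the job is handed in: Round stand: tube, spacer, lens; square stand: block, splitter. Each seated on the one below (height within 4 mm), centred within 8 mm (on a stand 10 mm), upright within 0.12 rad, at rest (under 0.02 m/s); block in line with its stand, splitter with the block, within 0.2 rad (horizontal distance between tube and round_stand below 0.01 m and horizontal distance between spacer and tube below 0.008 m and horizontal distance between lens and spacer below 0.008 m and horizontal distance between block and square_stand below 0.01 m and horizontal distance between splitter and block below 0.008 m and (angle between the x axis of block and the x axis of square_stand, either way round below 0.2 rad or angle between the x axis of block and the y axis of square_stand, either way round below 0.2 rad) and (angle between the x axis of splitter and the x axis of block, either way round below 0.2 rad or angle between the x axis of splitter and the y axis of block, either way round below 0.2 rad) and z of tube in the frame of round_stand between 0.008 and 0.016 m and z of spacer in the frame of round_stand between 0.044 and 0.052 m and z of lens in the frame of round_stand between 0.06 and 0.068 m and z of block in the frame of square_stand between 0.008 and 0.016 m and z of splitter in the frame of square_stand between 0.034 and 0.042 m and angle between each of tube, spacer, lens, block, splitter's own z axis and vertical below 0.12 rad and linear speed of each of tube, spacer, lens, block, splitter below 0.02 m/s); the robot touches nothing.
It fails at once if the screwdriver or the flat case is moved by more than 20 mm (distance of any of screwdriver, optic_case from where it was at the start of the episode above 0.02 m).
It fails at once if the lens or the beam splitter is tipped by more than 0.6 rad (angle between any of lens, splitter's own z axis and vertical above 0.6 rad).
It fails at once if a piece is rammed onto the one below (over 60 N between them) (contact force between tube and round_stand above 60 N or contact force between spacer and tube above 60 N or contact force between lens and spacer above 60 N or contact force between block and square_stand above 60 N or contact force between splitter and block above 60 N).
It fails at once if a piece is let fall from more than about 18 mm (faster than 0.6 m/s while the fingers do not hold it) ((contact force between tube and the fingers below 0.05 N and linear speed of tube above 0.6 m/s) or (contact force between spacer and the fingers below 0.05 N and linear speed of spacer above 0.6 m/s) or (contact force between lens and the fingers below 0.05 N and linear speed of lens above 0.6 m/s) or (contact force between block and the fingers below 0.05 N and linear speed of block above 0.6 m/s) or (contact force between splitter and the fingers below 0.05 N and linear speed of splitter above 0.6 m/s)).
It also fails if it takes over 120 s, if anything falls off the work surface, if the arm or the gripper's body presses on something with over 40 N, if the wrist force passes 120 N, or if a joint passes its speed limit or range.

## Robot

A 6-joint arm with a two-finger parallel gripper is mounted at the origin on the work surface. World frame = base frame: x ahead of the robot, y to its left, z up, the work surface at z = 0. Lengths are in m, angles in rad, forces in N, time in s.
With the tool pointing down it reaches from about 0.35 to 0.8 m from the base axis. Payload 7.3 kg.
Tool frame: the origin (TCP) lies between the finger pads; the fingertips stand 25 mm ahead of it and the grasp point (between the pads) lies 6 mm ahead of it (r.tip_extent is the distance from the TCP to the fingertips, in m); z points along the fingers, y is the direction in which the jaws open and shut (so a half turn about z gives the same grasp; the last joint's range is limited). The gripper opens to 85 mm and grips with 20 to 120 N. Pads are 22 mm wide; open, the fingers measure 114 mm over their backs; the gripper's body (76 mm by 85 mm) begins 54 mm behind the grasp point. The pads swing forward as they close: fully open they stand 13 mm farther back than shut.
Start: joints at [1.147, 0.342, 1.524, -0, 1.275, -0.146], TCP at [0.144, 0.505, 0.256] pointing down, gripper open.
Joint ranges: [-2.53, 2.53], [-0.77, 2.02], [0.04, 2.7], [-1, 4.14], [0.28, 2.66], [-3.11, 3.11]. Speed limits (rad/s): [2.57, 2.57, 3.14, 3.14, 3.14, 3.14].

## Interface

Orientations are given as a unit quaternion [x, y, z, w].
In Python, from workcell import r, command_gripper, optics gives the robot as it stands. The module is installed in compiled form; this text tells all that it offers. Calls block until the motion is done:
- r.reach(position, orientation): joint-space move of the TCP to a pose.
- r.move_straight(position, orientation=None, speed=0.15, max_force=None): straight line of the TCP; orientation=None keeps the orientation; speed is the mean speed in m/s. With max_force (N) it stops when the force on the tool has changed by that much, and returns True; else False.
- r.movej(angles): joint-space move.
- command_gripper(opening, force=None): finger opening in m; force is the grip in N (None keeps the last); returns when the fingers have stopped.
- r.hold(seconds).
- r.solve_ik(position, orientation): joint angles nearest the present ones, or None.
- r.read_state(): the state.
- optics.get_image(name): name is "side" or "top"; returns (picture, depth): 420x560x3 uint8, red, green, blue; 420x560 float32, m along the optical axis (not along the pixel's ray), 0 where there is no reading.
- optics.camera_model(name): a dict with "K" (3x3 intrinsics, pixels), "k1" (the pictures are not rectified: a ray, as slopes to the right and down, at radius r is drawn at 1 + k1 r^2 times it, then the intrinsics apply), "R" (3x3) and "t" (3): a world point X has camera coordinates R X + t. Camera axes: x right, y down, z forward; pixel columns grow to the right and rows downward; lengths in m; the calibration is good to about 2 mm. A picture is of the moment at which its call begins. camera_model takes no time and is no camera call.
A pose or a line that the arm cannot do raises r.PlanningError and nothing moves.
- r.finish_job(): hands the job in, once; it reports no verdict.
The state is a dict: "time_s": time; "joint_positions": joint angles; "dq": joint speeds; "tau": joint torques, N m; "eef_pos": TCP position; "eef_rot": TCP orientation; "contact_force": force on the tool from outside, world axes, zero at the start; "torque": the same for the moment, N m; "grip_width": finger opening in m.
Only numpy, scipy, OpenCV 4.12 (cv2) and the standard library are available. Lean on these libraries where they do the work, as an engineer would, in place of code of your own. Each camera call takes 0.05 s, during which the arm holds its last target. There are 200 camera calls.

## Working session

There is one attempt and no reset: what is moved stays moved. The work goes in short steps, each a Python script; the robot and the scene stay as the last script left them, time stands still between calls to the robot, and variables do not carry over. Pictures are saved under pics/ and viewed, about 12 in all and at most 16, crops included, and the job is handed in when it is done.

```bash
mkdir -p pics; python3 - <<'E'
from workcell import r, optics
import cv2, numpy as np
for n in ("top","side"):
    p,d=optics.get_image(n); cv2.imwrite(f"pics/{n}0.png",p[:,:,::-1]); np.savez(f"{n}0.npz",p=p,d=d)
    m=optics.camera_model(n); print(n,{k:np.round(v,4).tolist() for k,v in m.items()}, (d>0).mean())
s=r.read_state(); print(s["eef_rot"],s["time_s"],r.tip_extent)
E
```

```text
top {'K': [[399.0599, 0.0, 273.6716], [0.0, 399.0599, 216.5735], [0.0, 0.0, 1.0]], 'k1': 0.0202, 'R': [[0.0175, -0.9997, 0.0148], [-0.9959, -0.0187, -0.0889], [0.0891, -0.0132, -0.9959]], 't': [-0.0239, 0.5997, 0.8575]} 0.9962925170068028
side {'K': [[473.0662, 0.0, 282.5368], [0.0, 473.0662, 213.5662], [0.0, 0.0, 1.0]], 'k1': 0.0196, 'R': [[0.9805, -0.1966, -0.0064], [-0.1361, -0.6545, -0.7437], [0.142, 0.7301, -0.6685]], 't': [-0.5841, 0.0896, 0.9641]} 0.9960671768707483
[ 1.38459018e-01  9.90367927e-01 -6.57136895e-04 -1.94003097e-04] 0.1 0.025
```

View pics/top0.png

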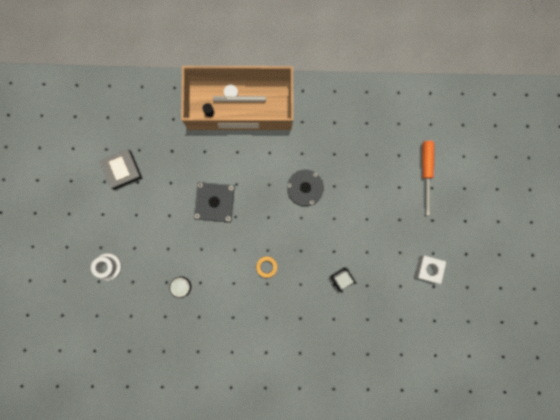

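View pics/side0.png

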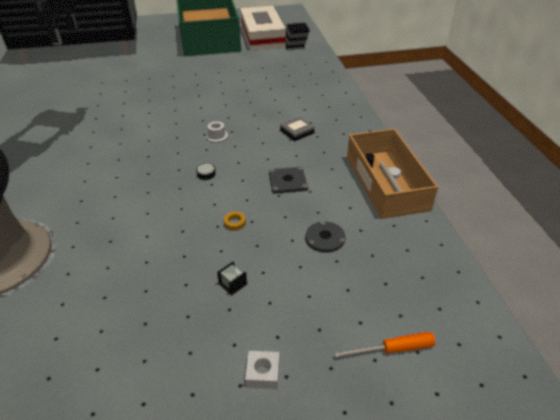

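Top view, by (column, row): case (122,170), square stand (214,202), round stand (305,188), screwdriver (428,178), tube (102,267), lens (180,288), spacer (267,268), splitter (343,280), block (432,270). The side view agrees, and both views are clear of the arm.

```bash
cat > h.py <<'E'
import numpy as np, cv2
from workcell import r, command_gripper, optics
def cam(n):
    m=optics.camera_model(n); return m["K"],m["k1"],np.array(m["R"]),np.array(m["t"])
def slopes(n,uv):
    K,k1,_,_=cam(n); K=np.array(K); uv=np.asarray(uv,float).reshape(-1,1,2)
    return cv2.undistortPoints(uv,K,np.array([k1,0,0,0.])).reshape(-1,2)
def plane(n,uv,z):
    "pixels -> world xy on the plane at height z"
    _,_,R,t=cam(n); d=np.c_[slopes(n,uv),np.ones(len(np.reshape(uv,(-1,2))))]@R; c=-R.T@t
    return (c+d*((z-c[2])/d[:,2])[:,None])[:,:2]
def proj(n,X):
    K,k1,R,t=cam(n); return cv2.projectPoints(np.asarray(X,float).reshape(-1,3),cv2.Rodrigues(R)[0],t,np.array(K),np.array([k1,0,0,0.]))[0].reshape(-1,2)
def height(n,dep):
    _,_,R,t=cam(n); h,w=dep.shape; u,v=np.meshgrid(np.arange(w),np.arange(h))
    s=np.c_[slopes(n,np.c_[u.ravel(),v.ravel()]),np.ones(h*w)]*dep.reshape(-1,1)
    return ((s-t)@R).reshape(h,w,3)
E
python3 - <<'E'
from h import *
O=dict(tube=(102,267,.036),lens=(180,288,.018),spacer=(267,268,.016),splitter=(343,280,.036),block=(432,270,.026),round=(305,188,.012),square=(214,202,.012),case=(122,170,.023))
z=np.load("top0.npz"); p,d=z["p"],z["d"]; H=height("top",d)[:,:,2]
print("table noise",H[300:400,100:400].mean(),H[300:400,100:400].std())
tiles=[]
bg=cv2.medianBlur(p,5)
for k,(u,v,h) in O.items():
    q=28; sl=np.s_[v-q:v+q,u-q:u+q]
    c=p[sl].astype(float); b=np.median(c[[0,-1]].reshape(-1,3),0)
    diff=np.abs(c-b).max(2)
    mc=(diff>35).astype(np.uint8); mz=(H[sl]>max(h-.006,h*.5)).astype(np.uint8)
    for nm,m in(("col",mc),("z",mz)):
        m=cv2.morphologyEx(m,cv2.MORPH_CLOSE,np.ones((3,3)))
        cs=cv2.findContours(m,cv2.RETR_EXTERNAL,cv2.CHAIN_APPROX_NONE)[0]
        if not cs: print(k,nm,"none");continue
        ct=max(cs,key=cv2.contourArea).reshape(-1,2)+[u-q,v-q]
        w=plane("top",ct,h).astype(np.float32)
        (cx,cy),(a,bb),an=cv2.minAreaRect(w); M=cv2.moments(w.reshape(-1,1,2)); 
        print(k,nm,"rect",round(cx,4),round(cy,4),"size",round(a,4),round(bb,4),"ang",round(an,1),"cent",round(M["m10"]/M["m00"],4),round(M["m01"]/M["m00"],4), "eqdia",round(2*(abs(M["m00"])/np.pi)**.5,4))
    im=cv2.resize(p[sl],(200,200),interpolation=cv2.INTER_NEAREST)
    zz=cv2.cvtColor(cv2.resize(np.uint8(np.clip(H[sl]*5000,0,255)),(200,200),interpolation=0),cv2.COLOR_GRAY2RGB)
    tiles.append(np.vstack([im,zz[:100]*0+zz[::2]]))
cv2.imwrite("pics/m.png",np.vstack([np.hstack(tiles[:4]),np.hstack(tiles[4:])])[:600,:,::-1])
E
```

```text
table noise 0.0028500342455551183 0.04910347454851049
tube col rect 0.4837 0.3459 size 0.0571 0.0613 ang 35.6 cent 0.4872 0.3479 eqdia 0.0543
tube z rect 0.4847 0.3538 size 0.045 0.0466 ang 3.4 cent 0.4843 0.3546 eqdia 0.0453
lens col rect 0.4453 0.1875 size 0.0412 0.0438 ang 0.8 cent 0.4431 0.1873 eqdia 0.0423
lens z rect 0.4424 0.1904 size 0.0453 0.0441 ang 64.8 cent 0.4425 0.1906 eqdia 0.0438
spacer col rect 0.489 0.0014 size 0.0469 0.0453 ang 46.2 cent 0.4892 0.0013 eqdia 0.046
spacer z rect 0.4896 0.0019 size 0.0462 0.0444 ang 1.0 cent 0.4895 0.0018 eqdia 0.0454
splitter col rect 0.4641 -0.1623 size 0.0443 0.0492 ang 32.5 cent 0.466 -0.1617 eqdia 0.0471
splitter z rect 0.4654 -0.1667 size 0.0391 0.0417 ang 33.1 cent 0.4649 -0.1662 eqdia 0.0383
block col rect 0.4912 -0.36 size 0.059 0.0744 ang 73.8 cent 0.4906 -0.3601 eqdia 0.0601
block z rect 0.4914 -0.3606 size 0.0553 0.05 ang 75.6 cent 0.491 -0.362 eqdia 0.0555
round col rect 0.668 -0.0832 size 0.0826 0.0819 ang 1.1 cent 0.6684 -0.0826 eqdia 0.0787
round z rect 0.6691 -0.0832 size 0.0803 0.0819 ang 1.1 cent 0.6695 -0.0827 eqdia 0.0817
square col rect 0.6311 0.1215 size 0.0836 0.0843 ang 85.6 cent 0.6315 0.1218 eqdia 0.0876
square z rect 0.6359 0.1222 size 0.0841 0.0905 ang 86.1 cent 0.6327 0.1224 eqdia 0.0924
case col rect 0.7029 0.3347 size 0.0484 0.0337 ang 25.2 cent 0.703 0.3345 eqdia 0.0431
case z rect 0.7018 0.333 size 0.0701 0.0697 ang 25.1 cent 0.702 0.3329 eqdia 0.0752
```

View pics/m.png

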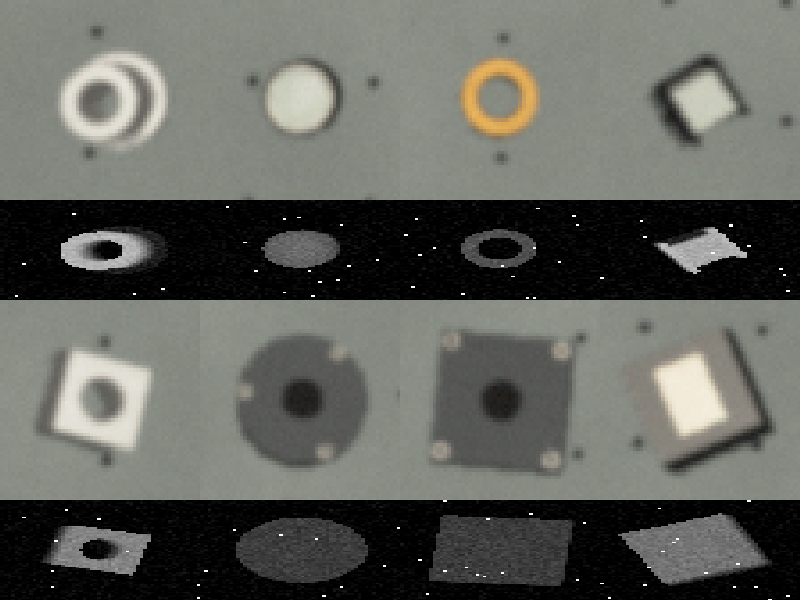

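The height map from depth is clean. I'll refine the poses using height bands and look closely at the splitter's cheeks.

```bash
cat >> h.py <<'E'
def measure(p,d,u,v,h,q=30,band=.004):
    "centre, rect size, rect angle of the face at height h near pixel (u,v)"
    H=height("top",cv2.medianBlur(d,3))[:,:,2]; sl=np.s_[v-q:v+q,u-q:u+q]
    m=(abs(H[sl]-h)<band).astype(np.uint8)
    m=cv2.morphologyEx(m,cv2.MORPH_OPEN,np.ones((3,3)))
    ct=max(cv2.findContours(m,cv2.RETR_EXTERNAL,cv2.CHAIN_APPROX_NONE)[0],key=cv2.contourArea).reshape(-1,2)+[u-q,v-q]
    w=plane("top",ct,h).astype(np.float32); (c,s,a)=cv2.minAreaRect(w); e,_=cv2.minEnclosingCircle(w)
    return np.round(np.r_[c,e,s],4),round(a,1)
E
python3 - <<'E'
from h import *
O=dict(tube=(102,267,.036),lens=(180,288,.019),spacer=(267,268,.016),splitter=(343,280,.035),block=(432,270,.026),round=(305,188,.012),square=(214,202,.012))
z=np.load("top0.npz"); p,d=z["p"],z["d"]
for k,(u,v,h) in O.items(): print(k,*measure(p,d,u,v,h))
hsv=cv2.cvtColor(p,cv2.COLOR_RGB2HSV)
# block: bright top; stands: bore circle; splitter: bright glass
for k,u,v,q,h,lo,hi in(("blockV",432,270,22,.026,185,256),("glass",343,280,20,.034,150,256),("roundbore",305,188,11,.012,-1,50),("sqbore",214,202,11,.012,-1,50),("sqdark",214,202,30,.012,-1,105)):
    m=((hsv[v-q:v+q,u-q:u+q,2].astype(int)>lo)&(hsv[v-q:v+q,u-q:u+q,2]<hi)).astype(np.uint8)
    if k=="sqdark": m=cv2.morphologyEx(cv2.morphologyEx(m,cv2.MORPH_OPEN,np.ones((7,7))),cv2.MORPH_CLOSE,np.ones((5,5)))
    ct=max(cv2.findContours(m,cv2.RETR_EXTERNAL,cv2.CHAIN_APPROX_NONE)[0],key=cv2.contourArea).reshape(-1,2)+[u-q,v-q]
    c,s,a=cv2.minAreaRect(plane("top",ct,h).astype(np.float32)); print(k,np.round(c,4),np.round(s,4),round(a,1))
H=height("top",d)[:,:,2]; s=np.s_[260:300,323:363]
a=cv2.resize(p[s],(400,400),interpolation=2); b=cv2.cvtColor(cv2.resize(np.uint8(np.clip(H[s]*6000,0,255)),(400,400),interpolation=0),8)
zs=np.load("side0.npz"); H2=height("side",zs["d"])[:,:,2]; s=np.s_[258:298,212:252]
cc=cv2.resize(zs["p"][s],(200,200),interpolation=2); e=cv2.cvtColor(cv2.resize(np.uint8(np.clip(H2[s]*6000,0,255)),(200,200),interpolation=0),8)
cv2.imwrite("pics/split.png",np.vstack([np.hstack([a,b]),np.hstack([cc,e,cc*0,cc*0])])[:,:,::-1])
E
```

```text
tube [0.4836 0.3549 0.4845 0.3552 0.0426 0.045 ] 0.9
lens [0.4421 0.1904 0.4426 0.1903 0.0435 0.0414] 2.2
spacer [0.4896 0.0019 0.4896 0.0019 0.0462 0.0444] 1.0
splitter [ 0.4656 -0.1662  0.4652 -0.1657  0.0338  0.0402] 32.0
block [ 0.491  -0.3627  0.4902 -0.3628  0.0512  0.0499] 75.1
round [ 0.6691 -0.0832  0.6696 -0.0827  0.0803  0.0819] 1.1
square [0.6328 0.1224 0.6331 0.1232 0.0839 0.0838] 86.3
blockV [ 0.4905 -0.3633] [0.0495 0.0499] 75.1
glass [ 0.4645 -0.1671] [0.0292 0.0282] 32.6
roundbore [ 0.6701 -0.0842] [0.0184 0.0205] 1.1
sqbore [0.6329 0.1231] [0.0205 0.0202] 1.7
sqdark [0.6309 0.1208] [0.084  0.0833] 1.1
```

View pics/split.png

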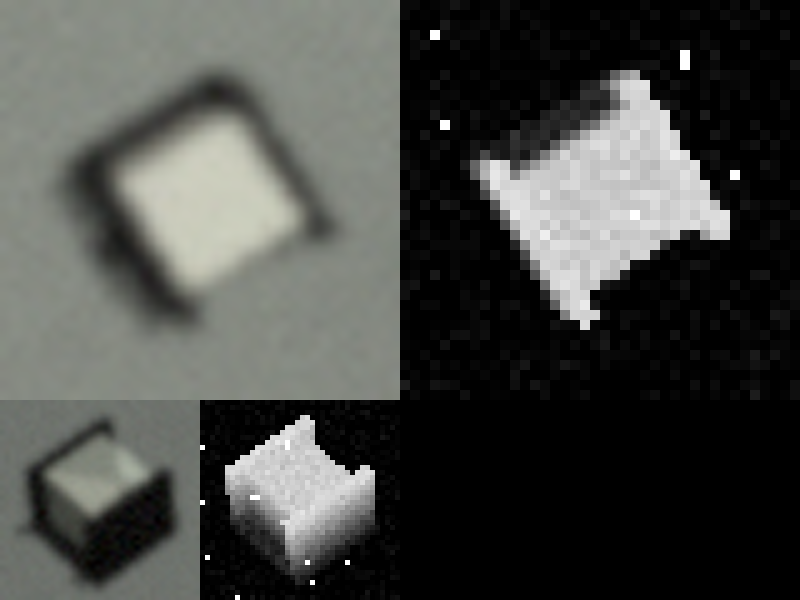

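Cheeks run along about 32°, so I grip across them at -58°. Depth bands put the square stand at about -4° and the block at -15°. I'll move the tube first.

```bash
cat >> h.py <<'E'
ROUND=(.6696,-.0832); SQUARE=(.633,.1228)
def quat(deg):
    a=np.deg2rad(deg+90)/2; return [np.cos(a),np.sin(a),0,0]
def st(tag):
    s=r.read_state(); print(tag,"t",round(s["time_s"],1),"tcp",np.round(s["eef_pos"],4),"w",round(s["grip_width"],4),"F",np.round(s["contact_force"],1)); return s
def pick(xy,deg,z,probe=False,open_=.068,lift=.19):
    q=quat(deg); command_gripper(open_,30)
    r.reach([*xy,.13],q)
    if probe:   # touch the table with the open tips, back off
        r.move_straight([*xy,z+.02],speed=.12)
        hit=r.move_straight([*xy,z-.012],speed=.02,max_force=4); s=st(f"probe {hit}")
        z=s["eef_pos"][2]+.006
    r.move_straight([*xy,z],speed=.12)
    command_gripper(.03,30); s=st("gripped")
    r.move_straight([*xy,lift],speed=.2); st("lifted")
    return s["eef_pos"][2]
def place(xy,deg,z0,up,open_=.068):
    "z0 = TCP height when gripped on the table, up = height of the seat"
    q=quat(deg); z=z0+up
    r.reach([*xy,max(z+.05,.19)],q); r.move_straight([*xy,z+.008],speed=.15)
    hit=r.move_straight([*xy,z-.004],speed=.015,max_force=4); st(f"set {hit} nominal {z:.4f}")
    command_gripper(open_); r.move_straight([*xy,max(z+.08,.19)],speed=.2)
def snap(name):
    p,d=optics.get_image("top"); np.savez(name+".npz",p=p,d=d); cv2.imwrite(f"pics/{name}.png",p[:,:,::-1]); return p,d
E
python3 - <<'E'
from h import *
z0=pick((.4842,.355),36,.036); place(ROUND,-7,z0,.012)
z0=pick((.4896,.0019),0,.028,probe=True); print("z0",z0); st("end")
p,d=snap("a1"); print("tube on stand",measure(p,d,305,188,.048))
E
```

```text
gripped t 3.1 tcp [0.4847 0.3553 0.0372] w 0.0451 F [-1.3 -0.6  6.1]
lifted t 4.1 tcp [0.4835 0.3546 0.1886] w 0.0452 F [ 0.2  0.7 -1.6]
set True nominal 0.0492 t 7.4 tcp [ 0.6696 -0.0832  0.0492] w 0.0453 F [-1.  -0.2  3.8]
probe True t 11.9 tcp [0.4896 0.0019 0.0179] w 0.0678 F [-0.8 -0.2  4.4]
gripped t 12.5 tcp [0.4895 0.0019 0.0241] w 0.0473 F [-0.7 -0.1  5.5]
lifted t 13.4 tcp [0.4889 0.002  0.1889] w 0.0471 F [-0.1  1.3 -0.8]
z0 0.02414423593839843
end t 13.4 tcp [0.4889 0.002  0.1889] w 0.0471 F [-0.1  1.3 -0.8]
tube on stand (array([ 0.6708, -0.0809,  0.6704, -0.0805,  0.0441,  0.0415]), 0.7)
```

```bash
python3 - <<'E'
from h import *
C=(.6700,-.0814)
place(C,-7,.0241,.048)
z0=pick((.4424,.1904),23,.027)
p,d=snap("a2"); print("spacer on tube",measure(p,d,303,186,.064), "tube gone?")
q,_=optics.get_image("side"); u,v=(proj("side",[[*C,.06]])[0]).astype(int); print(u,v)
a=cv2.resize(q[v-45:v+45,u-60:u+60],(480,360),interpolation=2); a2=cv2.resize(p[158:218,275:335],(320,320),interpolation=2); a2=cv2.copyMakeBorder(a2,0,40,0,0,0)
cv2.imwrite("pics/a2v.png",np.hstack([a,a2])[:,:,::-1])
E
```

```text
set True nominal 0.0721 t 15.8 tcp [ 0.67   -0.0814  0.0722] w 0.0472 F [-0.8  0.4  4.2]
gripped t 19.7 tcp [0.4429 0.1905 0.0279] w 0.0446 F [-1.  -0.4  5.7]
lifted t 20.7 tcp [0.4417 0.1902 0.189 ] w 0.0446 F [ 0.6  0.2 -1.3]
spacer on tube (array([ 0.6713, -0.0815,  0.671 , -0.0815,  0.0456,  0.045 ]), 0.7) tube gone?
326 217
```

View pics/a2v.png

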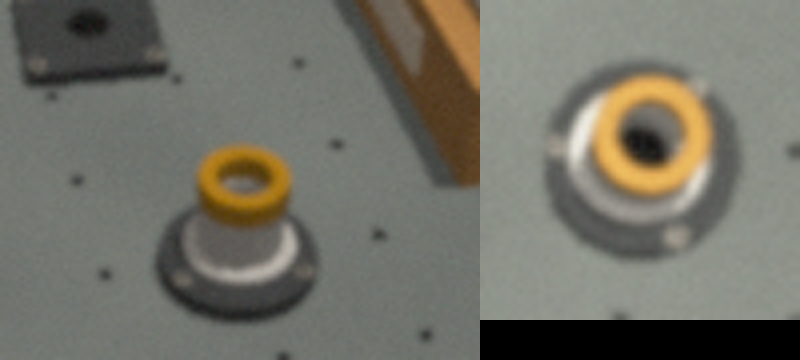

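The side crop shows the ring seated flat on the tube, and the tube flat on the stand; the column is at (240,215) in the crop. Next are the lens and the block.

```bash
python3 - <<'E'
from h import *
place((.6703,-.0815),-7,.0279,.064)
z0=pick((.4907,-.363),-15,.030,open_=.075); place(SQUARE,-4,z0,.012,open_=.07)
r.reach([.465,-.1665,.19],quat(-58))
p,d=snap("a3"); print("lens",measure(p,d,303,186,.083),"block",measure(p,d,214,202,.038)); st("now")
print("splitter",measure(p,d,343,280,.035))
q,_=optics.get_image("side")
t=[]
for c,z in((ROUND,.05),(SQUARE,.03)):
    u,v=proj("side",[[*c,z]])[0].astype(int); t.append(cv2.resize(q[v-35:v+35,u-40:u+40],(400,350),interpolation=2))
cv2.imwrite("pics/a3v.png",np.hstack(t)[:,:,::-1])
E
```

```text
set True nominal 0.0919 t 23.5 tcp [ 0.6703 -0.0815  0.092 ] w 0.0448 F [-0.1  0.1  4.8]
gripped t 27.3 tcp [ 0.4911 -0.3634  0.031 ] w 0.0495 F [-0.6  0.3  5.6]
lifted t 28.3 tcp [ 0.4901 -0.3624  0.1885] w 0.0494 F [-0.5 -0.8 -1.4]
set True nominal 0.0430 t 31.8 tcp [0.633  0.1228 0.043 ] w 0.0493 F [-0.4 -0.1  5. ]
lens (array([ 0.6711, -0.0797,  0.6715, -0.0793,  0.0424,  0.0441]), 1.1) block (array([0.6339, 0.1228, 0.6334, 0.1231, 0.0504, 0.0502]), 86.3)
now t 34.3 tcp [ 0.4658 -0.1659  0.1899] w 0.0701 F [ 0.5 -0.4 -0.3]
splitter (array([ 0.466 , -0.1658,  0.4674, -0.1667,  0.035 ,  0.0411]), 34.3)
```

View pics/a3v.png

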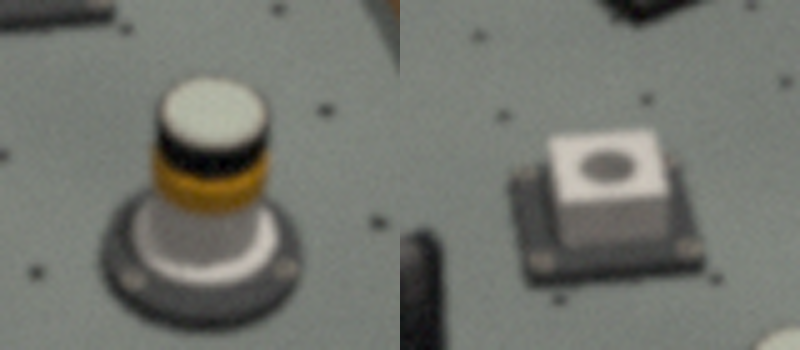

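The lens sits flat on the ring (left crop, around (210,130)). The block is flat and in line with its stand (right crop, around (608,190)). The splitter is last.

```bash
python3 - <<'E'
from h import *
z0=pick((.4652,-.1662),-58,.034,open_=.06); place((.6332,.1229),-4,z0,.038,open_=.058)
r.reach([.40,-.12,.25],quat(0))
p,d=snap("a4"); st("now")
print("splitter",measure(p,d,213,201,.073),"lens",measure(p,d,303,186,.083),"case",measure(p,d,122,170,.023))
d0=np.load("top0.npz")["d"]; p0=np.load("top0.npz")["p"]; print("case before",measure(p0,d0,122,170,.023))
for x in(p0,p):
    m=cv2.inRange(cv2.cvtColor(x,cv2.COLOR_RGB2HSV),(3,180,120),(14,255,255)); M=cv2.moments(m[130:200,400:450],True); print("handle px",M["m10"]/M["m00"],M["m01"]/M["m00"])
q,_=optics.get_image("side"); t=[]
for c,z in((ROUND,.05),(SQUARE,.03)):
    u,v=proj("side",[[*c,z]])[0].astype(int); t.append(cv2.resize(q[v-35:v+35,u-40:u+40],(400,350),interpolation=2))
b=[cv2.resize(p[v-22:v+22,u-40:u+40],(400,220),interpolation=2) for u,v in((303,186),(213,201))]
cv2.imwrite("pics/a4v.png",np.vstack([np.hstack(t),np.hstack(b)])[:,:,::-1])
E
```

```text
gripped t 36.2 tcp [ 0.4658 -0.1665  0.0349] w 0.0398 F [-0.7  0.1  6.5]
lifted t 37.2 tcp [ 0.4645 -0.1658  0.1889] w 0.0394 F [-0.7  0.7 -1.9]
set True nominal 0.0729 t 39.9 tcp [0.6332 0.1229 0.0729] w 0.0394 F [-0.6  0.5  4.5]
now t 42.3 tcp [ 0.4007 -0.1197  0.2498] w 0.0584 F [0.4 0.8 0.1]
splitter (array([0.6338, 0.1201, 0.6337, 0.1201, 0.0341, 0.0402]), 84.6) lens (array([ 0.6711, -0.0797,  0.6711, -0.0797,  0.0424,  0.0441]), 1.1) case (array([0.7026, 0.3333, 0.7026, 0.3337, 0.0692, 0.0693]), 25.9)
case before (array([0.7021, 0.3335, 0.7026, 0.3337, 0.0692, 0.0691]), 25.2)
handle px 27.609756097560975 28.847560975609756
handle px 27.570121951219512 28.771341463414632
```

View pics/a4v.png

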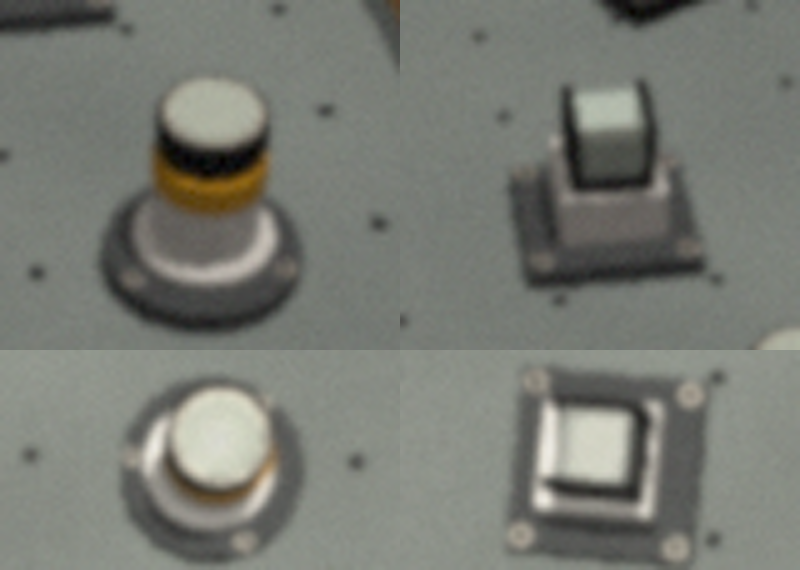

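Both columns are seated, upright, centred and in line. The case and screwdriver are unmoved and the arm is clear, so I'm handing in.

```bash
python3 -c "
from h import *
r.finish_job()"
```

```text
the job is handed in; nothing more can be done
```

Both columns are built and the job is handed in at about 42 s of the 120 s allowed. The hand-in gives no verdict, so the results below are from my own checks. The tube, spacer and lens are on the round stand, and the block and beam splitter on the square stand.

- **Setting down:** every piece made contact within 0.1 mm of its expected height, at about 4–5 N.
- **Centring:** the last camera measurements put each piece within about 3 mm of the one below. The largest offset was the splitter, about 3 mm from the block centre in y; the tube was about 2.5 mm off its stand. The camera calibration is only good to about 2 mm.
- **Alignment:** the block measured 86.3° and its stand about 86°. The splitter measured 84.6°, so all are within about 2°.
- **Upright:** both pictures show every piece flat.
- **Bystanders:** the case and the screwdriver measured the same before and after, to under 1 mm.
- **Checks that disagreed:** one colour mask gave the square stand about +1°, against about -4° from depth and a second colour mask. I used -4°, and the final top view shows the block in line with its stand.

No check failed.

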